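Load the press-to-run nut grinder and hold its cover down

ROBOT

A 6-joint arm with a two-finger parallel gripper is mounted at the origin on a cart in front of the work surface, level with it; the furniture and walls round the work are solid. World frame = base frame: x ahead of the robot, y to its left, z up, the work surface at z = 0. Lengths are in m, angles in degrees, forces in N, time in s.
With the tool pointing down it reaches from about 0.4 to 0.825 m from the base axis. Payload 7 kg.
Tool frame: the origin (TCP) lies midway between the tips of the shut fingers; the grasp point (between the pads) lies 19 mm behind it; z points along the fingers, y is the line along which they close (so a half turn about z gives the same grasp; the last joint's range is limited). The gripper opens to 88 mm and grips with 3 to 60 N. Pads are 19 mm wide; open, the fingers measure 130 mm over their backs; the gripper's body (78 mm by 193 mm) begins 47 mm behind the grasp point.
Start: joints at [-51.045, 20.546, 0.682, 0, -70.136, -16.507], TCP at [0.258, -0.624, 0.227] pointing down, gripper open.
Joint ranges: [-176.03, 176.03], [-82.01, 121.73], [-58.28, 71.71], [-173.87, 95.51], [-174.79, -0.11], [-173.66, 173.66]. Speed limits (degrees/s): [136.94, 136.94, 172.46, 180, 180, 180].

INTERFACE

Orientations are given as [roll, pitch, yaw] about the fixed x, y, z axes, in that order (R = Rz(yaw) Ry(pitch) Rx(roll)).
In Python, from plant import ctrl gives the robot as it stands. The module is installed in compiled form; this text tells all that it offers.
- The arm moves only by the tool send_rows, never from a script. Its argument "plan" is a list that holds one entry, the list of rows, each a list of 6 numbers: the shift along the tool's x, y, z in cm, then the turn, a rotation vector about the tool's x, y, z in degrees. A call has 1 to 8 rows; each row is the pose to reach, as a shift and turn from the pose commanded when the call began, along the tool's axes at that moment; what a row does not reach only later rows make up. A row lasts 1/12 s, in which the tool goes at most 41.7 mm and 7.16 degrees, less where a joint would pass 70% of its speed; a pose out of reach is approached as far as the arm can. A call with a gripper value outside its range is refused whole. "fingers" is the opening, from 0 (shut) to 1 (fully open), set as the call begins (left out, the last holds). The fingers move at their own pace and stop on an object; the grip force is fixed at half the most. Time passes only in rows, so rows that repeat a pose let the fingers close. It gives the time, the measured TCP pose, the force, the opening and the grip force at its end, in the units of the state.
- ctrl.get_obs(): the state, without advancing time (a new reading comes with each control period).
- ctrl.snapshot(name): name is "side" or "top"; returns a dict with "img" (384x512x3 uint8, red, green, blue), "K" (3x3 intrinsics, pixels), "pose" (4x4, takes a point from camera to world coordinates). Camera axes: x right, y down, z forward; pixel columns grow to the right and rows downward; lengths in m; the calibration is good to about 2 mm. A picture is of the moment at which its call begins. There is no depth.
- ctrl.close_job(): hands the job in; it is judged then, once.
The state is a dict: "clock": time; "joint_pos": joint angles; "qvel": joint speeds; "tau": joint torques, N m; "tool_pos": TCP position; "orientation": TCP orientation; "force": force on the tool from outside, world axes, zero at the start; "moment": the same for the moment, N m; "opening": finger opening in m; "gripper_force": force on a finger pad.
Only numpy, scipy, OpenCV 4.12 (cv2) and the standard library are available. Lean on these libraries where they do the work, as an engineer would, in place of code of your own. Each camera call takes 0.05 s, during which the arm holds its last target. There are 200 camera calls.

TASK

Grind the hazelnuts: tip all five from the small pouring dish into the bowl of the grinder, set the empty dish back down upright on the worktop, then put the grinder's cover over the bowl and press it all the way down against the spring, since the grinder runs only while the cover is kept down. Finish while still gripping or pushing the cover fully down (do not let go), and leave the tin, the mug and the shaker where they stand.

Things in the scene. Friction and masses are not known exactly. Their poses are not given: they have to be found in the camera images.
- grinder: Small round upright grinder, 106 mm in diameter, 118 mm high, fixed on the worktop: steel housing, black collar, open steel bowl in the middle. Origin: centre of its underside, z up; alike all round. Behind it, from x = 0.68 m on, stand a fixed coffee maker (316 mm high) and, to its left, a bin (228 mm high): keep the arm clear of them.
- bowl (a point): Centre of the bowl's floor, on the grinder's axis, 68 mm above the worktop (a small blade stands up to height 78 there). The bowl is 70 mm wide inside, 75 outside; its rim is 118 mm above the worktop.
- collar (a point): Centre of the top edge of the black collar round the bowl, on the grinder's axis, 112 mm above the worktop. The collar is 93 mm wide inside, 100 outside; in the annular gap between bowl and collar lies the sprung switch ring, its top face 96 mm above the worktop when up.
- switch_ring (a joint): Sprung ring in the gap between bowl and collar: 0 = up (at rest), 0.008 m = fully down (top face 88 mm above the worktop). It begins to move at about 5 N and needs about 13 N at the bottom; the cover's weight alone does not move it, and it springs back when released.
- cover: The grinder's round cover, 87 mm in diameter, 85 mm high, about 0.13 kg, standing on the worktop open side down. Pale translucent skirt (outside diameter 87, inside 81, 36 mm deep inside) and a steel crown above. The skirt goes over the bowl into the gap inside the collar (3 mm play all round) and stands on the switch ring. Origin: centre of its lower edge, z up; any yaw.
- cover_crown (a point): Grip point in the cover's steel crown, on its axis, 63 mm above its lower edge. The crown is straight, 58 mm in diameter, from 46 to 78 mm above the lower edge; its flat top is at 85 mm.
- dish: White pouring dish, an open trough 56 mm wide, 27 mm high, about 100 mm long, with a wooden bar handle behind; about 0.12 kg. Origin: underside of the trough, z up; the open pouring end points along its -x and the trough ends there at x = -61 mm, rear wall at x = 39 mm. The floor is 3 mm thick and rises at 12 degrees from x = -30 mm to the lip.
- dish_grip (a point): Grip point on the dish's handle: 60 mm behind the dish's origin along its x, 26 mm above its underside. The handle spans x = 36 to 110 mm, z = 18 to 34 mm and is 13 mm wide. Pinch across the handle (along the dish's y).
- dish_lip (a point): Middle of the edge of the dish's pouring lip: x = -61 mm, z = 9.5 mm in the dish's frame. Tipped nose-down by about 40 degrees, the dish empties over it.
- nut0_center (a point): Centre of a whole hazelnut, 17 mm thick and 18 mm long, 10 g, 1 of 5; at the start in the dish, standing close together behind the lip
- nut1_center (a point): Centre of a whole hazelnut, 17 mm thick and 18 mm long, 10 g, 2 of 5; at the start in the dish, standing close together behind the lip
- nut2_center (a point): Centre of a whole hazelnut, 17 mm thick and 18 mm long, 10 g, 3 of 5; at the start in the dish, standing close together behind the lip
- nut3_center (a point): Centre of a whole hazelnut, 17 mm thick and 18 mm long, 10 g, 4 of 5; at the start in the dish, standing close together behind the lip
- nut4_center (a point): Centre of a whole hazelnut, 17 mm thick and 18 mm long, 10 g, 5 of 5; at the start in the dish, standing close together behind the lip
- tin: Bystander: food tin, 75 mm in diameter, 58 mm high, behind the work. Origin: centre of its underside.
- mug: Bystander: white mug, 83x116x94 mm, behind on the right. Origin: centre of its underside.
- shaker: Bystander: salt shaker, 44 mm in diameter, 90 mm high, behind the work, right of the coffee maker. Origin: centre of its underside.
Not all that is in view belongs to the job. Leave any green look-alike of the cover alone.

How it is judged (in metres and radians):
On the way, in this order (a step that is already met when the one before it is completed fails the run):
1. all five hazelnuts lie in the grinder's bowl (horizontal distance between each of nut0_center, nut1_center, nut2_center, nut3_center, nut4_center and bowl below 0.034 m and height (world z) of nut0_center between 0.066 and 0.116 m and height (world z) of nut1_center between 0.066 and 0.116 m and height (world z) of nut2_center between 0.066 and 0.116 m and height (world z) of nut3_center between 0.066 and 0.116 m and height (world z) of nut4_center between 0.066 and 0.116 m), for 0.2 s.
2. the cover stands in the collar, round the bowl (horizontal distance between cover and grinder below 0.005 m and height (world z) of cover below 0.102 m and angle between cover's own z axis and vertical below 0.1 rad), for 0.1 s.
At the end, for the whole second after the job is handed in: All five nuts in the bowl; the cover upright (0.08 rad), still and central (5 mm) in the collar, held or pushed by the fingers (over 4 N) with the switch ring at least 6 of its 8 mm down; the dish upright and still on the worktop, let go (all of step 1 and value of joint switch_ring above 0.006 m and horizontal distance between cover and grinder below 0.005 m and height (world z) of cover below 0.0915 m and angle between cover's own z axis and vertical below 0.08 rad and linear speed of each of cover, dish below 0.02 m/s and contact force between the fingers and cover above 4 N and height (world z) of dish between -0.006 and 0.006 m and angle between dish's own z axis and vertical below 0.06 rad and contact force between the fingers and dish below 0.1 N); the arm keeps its last pose, push and grip.
It fails at once if the tin, the mug or the shaker is moved more than 25 mm or knocked over (distance of any of tin, mug, shaker from where it was at the start of the episode above 0.025 m or angle between any of tin, mug, shaker's own z axis and vertical above 0.4 rad).
It also fails if it takes over 72 s, if anything falls off the work surface, if the arm or the gripper's body presses on something with over 40 N, if the wrist force passes 120 N, or if a joint passes its speed limit or range.

## Working session

There is one attempt and no reset: what is moved stays moved. The work goes in short steps, Python scripts to look and compute and a tool call to move; the robot and the scene stay as the last step left them, time stands still between calls to the robot, and variables do not carry over. Pictures are saved under pics/ and viewed, at most 10 in all, crops included, and the job is handed in when it is done.

Besides the shell and the picture viewer there is one more tool, called after "Call:" as name(argument=value, ...), one argument or row to a line, values as JSON. send_rows: Moves the arm, as the interface text tells. Its arguments: {"type":"object","properties":{"plan":{"type":"array","items":{"type":"array","items":{"type":"array","items":{"type":"number"}}}},"fingers":{"type":"number"}},"required":["plan"]}

```bash
mkdir -p pics
cat > h.py <<'E'
import numpy as np, cv2
from plant import ctrl
from scipy.spatial.transform import Rotation as R
def snap(n,f):
    s=ctrl.snapshot(n); cv2.imwrite(f'pics/{f}.png',cv2.cvtColor(s['img'],cv2.COLOR_RGB2BGR)); np.savez(f'pics/{f}.npz',**s); return s
def load(f): return np.load(f'pics/{f}.npz')
def ray(s,uv,z):
    d=s['pose'][:3,:3]@np.linalg.inv(s['K'])@np.array([uv[0],uv[1],1.]); o=s['pose'][:3,3]
    return o+d*(z-o[2])/d[2]
def proj(s,p):
    T=np.linalg.inv(s['pose']); q=s['K']@(T[:3,:3]@np.array(p)+T[:3,3]); return q[:2]/q[2]
E
python3 - <<'E'
from h import *
for n in('side','top'):
    s=snap(n,n+'0'); print(n,s['K'].round(1).tolist(),s['pose'].round(3).tolist())
print(ctrl.get_obs())
E
```

```text
side [[401.4, 0.0, 259.2], [0.0, 401.4, 194.9], [0.0, 0.0, 1.0]] [[-0.938, -0.18, 0.297, 0.219], [-0.347, 0.504, -0.791, 0.857], [-0.007, -0.845, -0.535, 0.734], [0.0, 0.0, 0.0, 1.0]]
top [[430.9, 0.0, 260.5], [0.0, 430.9, 196.7], [0.0, 0.0, 1.0]] [[-0.029, -0.996, 0.087, 0.403], [-1.0, 0.029, -0.001, -0.051], [-0.002, -0.087, -0.996, 1.572], [0.0, 0.0, 0.0, 1.0]]
{'clock': 0.1, 'joint_pos': array([-5.10451812e+01,  2.05880645e+01,  6.39868664e-01, -1.96117317e-02,
       -7.01352251e+01, -1.65060858e+01]), 'qvel': array([-0.00899714, -0.13872746,  0.11992281,  0.013893  ,  0.02632607,
        0.00518538]), 'tau': array([-1.53244306e-03, -5.84162021e+01,  2.93754458e+01,  7.01560602e+00,
        1.02070600e-02, -4.16444470e-05]), 'tool_pos': array([ 0.25756727, -0.62345922,  0.22570862]), 'orientation': array([ 1.79914778e+02, -6.02630399e-03, -1.57557940e+02]), 'force': array([-1.21487203, -0.5606238 ,  0.29306719]), 'moment': array([-0.02220774,  0.031214  , -0.02291597]), 'gripper_force': 0.0, 'opening': 0.0876338294380762}
```

View pics/top0.png

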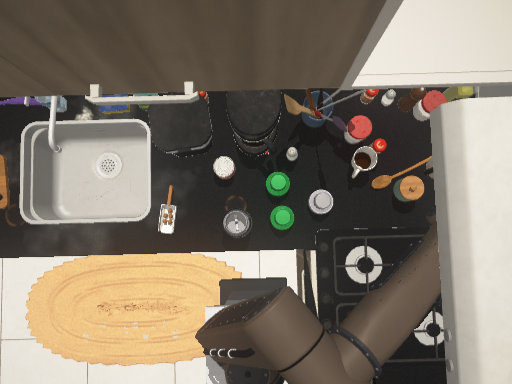

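View pics/side0.png

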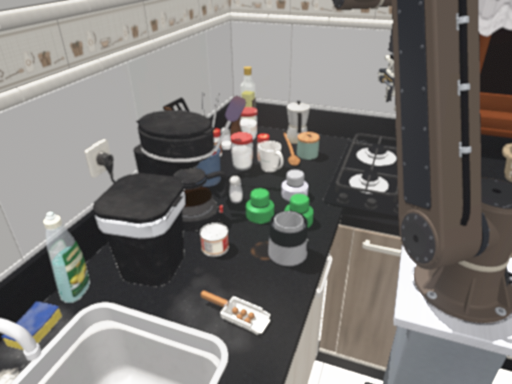

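The top view shows the grinder at about (237,222), the cover at (320,202), the dish at (167,218) with its handle running up to (170,188), the tin at (224,168), and green look-alikes at (278,184) and (282,217). The side view shows the grinder at (288,238), the cover at (294,185), and the dish at (245,315) with its handle up-left at (213,298).

Run:
```python
from h import *
t=load('top0');s=load('side0')
a=cv2.resize(cv2.cvtColor(t['img'][170:250,140:340],cv2.COLOR_RGB2BGR),None,fx=4,fy=4,interpolation=cv2.INTER_CUBIC)
b=cv2.resize(cv2.cvtColor(s['img'][165:340,190:390],cv2.COLOR_RGB2BGR),None,fx=1.5,fy=1.5,interpolation=cv2.INTER_CUBIC)
b=np.pad(b,((0,0),(0,500),(0,0)))
cv2.imwrite('pics/c0.png',np.vstack([a,b]))
hsv=cv2.cvtColor(t['img'],cv2.COLOR_RGB2HSV)
def blobs(m,box):
    x0,y0,x1,y1=box; k=np.zeros_like(m);k[y0:y1,x0:x1]=m[y0:y1,x0:x1]
    n,l,st,c=cv2.connectedComponentsWithStats(k)
    return [(c[i].round(1).tolist(),st[i].tolist(),l==i) for i in range(1,n) if st[i][4]>25]
white=((hsv[...,2]>90)).astype(np.uint8)
for nm,box,z in(('cover',(300,182,340,222),.085),('grinder',(215,202,262,243),.118),('dish',(152,180,185,240),.02)):
    for c,st,m in blobs(white,box):
        pts=np.argwhere(m)[:,::-1].astype(np.float32)
        print(nm,c,st,cv2.minEnclosingCircle(pts),cv2.minAreaRect(pts),ray(t,c,z).round(4))
```

```text
cover [320.6, 201.4] [309, 189, 24, 25, 481] ((320.5116271972656, 201.37208557128906), 12.464203834533691) ((320.5, 201.0), (24.0, 23.0), 90.0) [ 0.51  -0.259  0.085]
grinder [236.0, 222.5] [223, 210, 27, 26, 512] ((235.9193572998047, 222.24192810058594), 13.23741340637207) ((236.25001525878906, 222.25001525878906), (24.748737335205078, 25.45584487915039), 45.0) [0.4448 0.0334 0.118 ]
dish [167.1, 215.2] [158, 185, 19, 49, 540] ((167.0, 209.0), 24.33115005493164) ((167.9497833251953, 209.1266326904297), (16.19005584716797, 48.63624572753906), 7.594643592834473) [0.4812 0.2865 0.02  ]
```

View pics/c0.png

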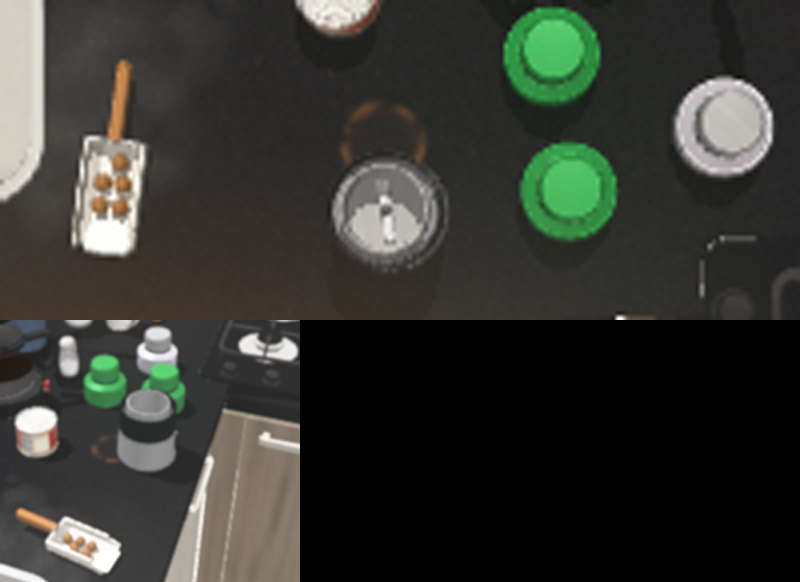

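The crop shows the bowl inside the black collar (centre near (237,222.5) in the full top image). The dish lies lip-down in the image, with its handle up and the five nuts in it. The cover is the greyish-white one at the right. I'll take one more measurement with a side-view cross-check.

```bash
cat >> h.py <<'E'
def plan(p,rpy=None,n=8):
    "delta (cm, deg rotvec) in tool axes from measured pose to target"
    o=ctrl.get_obs(); Rm=R.from_euler('xyz',o['orientation'],degrees=True)
    Rt=Rm if rpy is None else R.from_euler('xyz',rpy,degrees=True)
    d=Rm.inv().apply(np.array(p)-o['tool_pos'])*100; w=(Rm.inv()*Rt).as_rotvec(degrees=True)
    return d.round(2),w.round(1)
E
python3 - <<'E'
from h import *
t=load('top0');s=load('side0')
def big(m,box):
    x0,y0,x1,y1=box;k=np.zeros(m.shape,np.uint8);k[y0:y1,x0:x1]=m[y0:y1,x0:x1]
    n,l,st,c=cv2.connectedComponentsWithStats(k);i=1+np.argmax(st[1:,4]);return np.argwhere(l==i)[:,::-1].astype(np.float32),c[i]
T=cv2.cvtColor(t['img'],cv2.COLOR_RGB2HSV).astype(int);S=cv2.cvtColor(s['img'],cv2.COLOR_RGB2HSV).astype(int)
# handle / trough in top
o=(T[...,0]<18)&(T[...,1]>130)&(T[...,2]>90)
p,c=big(o,(158,180,182,206)); w=np.array([ray(t,q,.034)[:2] for q in p]); l=cv2.fitLine(w.astype(np.float32),cv2.DIST_HUBER,0,.001,.001).ravel()
a=np.degrees(np.arctan2(l[1],l[0])); print('handle',w.mean(0),'xrange',w[:,0].min(),w[:,0].max(),'yaw',a)
wh=(T[...,1]<60)&(T[...,2]>110)
p,c=big(wh,(152,196,185,240)); w=np.array([ray(t,q,.022)[:2] for q in p]).astype(np.float32); r=cv2.minAreaRect(w); print('trough rect',r,cv2.boxPoints(r).round(4).tolist())
# side handle
o=(S[...,0]<18)&(S[...,1]>130)&(S[...,2]>90)
p,c=big(o,(190,280,235,312)); w=np.array([ray(s,q,.028)[:2] for q in p]); l=cv2.fitLine(w.astype(np.float32),cv2.DIST_HUBER,0,.001,.001).ravel(); print('side handle',w.mean(0),np.degrees(np.arctan2(l[1],l[0])),w[:,0].min(),w[:,0].max())
p,c=big((S[...,1]<60)&(S[...,2]>110),(215,285,275,340)); w=np.array([ray(s,q,.022)[:2] for q in p]).astype(np.float32); print('side trough',cv2.minAreaRect(w))
# cover: skirt disc top, crown side
p,c=big((T[...,1]<70)&(T[...,2]>85),(300,182,340,222)); print('cover top',cv2.minEnclosingCircle(p),ray(t,cv2.minEnclosingCircle(p)[0],.036))
g=(T[...,2]>100); k=g[182:222,300:340]
p,c=big((S[...,1]<70)&(S[...,2]>110),(275,165,315,205)); print('cover side bbox',p.min(0),p.max(0),c)
# grinder
p,c=big(T[...,2]>55,(218,204,256,246)); print('collar top',cv2.minEnclosingCircle(p),ray(t,cv2.minEnclosingCircle(p)[0],.11))
p,c=big((S[...,2]>70)&(S[...,1]<60),(265,205,312,270)); print('grinder side',p.min(0),p.max(0))
for n,q in(('cover',(.51,-.259)),('grinder',(.443,.031))):
  for z in((.0,.085) if n=='cover' else (0,.118)): print(n,z,proj(s,(*q,z)).round(1),proj(t,(*q,z)).round(1))
print('tin',ray(t,(224,167),.058),'shaker',ray(t,(292,154),.09))
for P in((.40,-.35,.25),(.52,-.05,.25)): print(plan(P))
E
```

```text
handle [0.55361113 0.27440803] xrange 0.520335952980832 0.5886450083369414 yaw -9.222115
trough rect ((0.4687078595161438, 0.28787726163864136), (0.05719588324427605, 0.10411176830530167), 81.7006607055664) [[0.413100004196167, 0.2671000063419342], [0.5160999894142151, 0.25209999084472656], [0.5242999792098999, 0.30869999527931213], [0.4212999939918518, 0.3237000107765198]]
side handle [0.56637224 0.27365703] -7.918338 0.5383617580853991 0.5870250790448786
side trough ((0.46806254982948303, 0.2865530848503113), (0.07198909670114517, 0.11542978882789612), 80.56756591796875)
cover top ((320.5116271972656, 201.37208557128906), 12.464203834533691) [ 0.51368421 -0.26560179  0.036     ]
cover side bbox [281. 169.] [308. 201.] [293.84628099 184.00991736]
collar top ((238.94630432128906, 220.39596557617188), 17.84898567199707) [0.45184231 0.02368803 0.11      ]
grinder side [267. 237.] [308. 266.]
cover 0.0 [294.5 196.3] [317.4 203.2]
cover 0.085 [295.5 174.5] [320.6 201.4]
grinder 0 [288.7 253.7] [238.6 223.9]
grinder 0.118 [290.2 219.1] [236.7 223. ]
tin [0.64436429 0.07462899 0.058     ] shaker [ 0.67795729 -0.16568668  0.09      ]
(array([-23.6 ,  19.84,  -2.4 ]), array([0., 0., 0.]))
(array([-46.15,  42.99,  -2.37]), array([0., 0., 0.]))
```

Call:
send_rows(
  plan=[
    [[-3.0,2.5,-0.3,0,0,4],[-6.0,5.0,-0.6,0,0,9],[-9.0,7.6,-0.9,0,0,14],[-12,10.2,-1.2,0,0,19],[-15,12.7,-1.5,0,0,24],[-18,15.2,-1.8,0,0,29],[-21,17.7,-2.1,0,0,30.8],[-23.6,19.8,-2.4,0,0,30.8]],
  ],
  fingers=0.35,
)

```text
clock: 0.77
tool_pos: [0.4007, -0.3485, 0.2506]
orientation: [180.0, -0.0, 171.5]
force: [0.8, -0.4, 0.8]
opening: 0.0399
gripper_force: 0.0
```

Call:
send_rows(
  plan=[
    [[-0.7,4,0,0,0,0],[-1.4,8,0,0,0,0],[-2.1,12,0,0,0,0],[-2.8,16,0,0,0,0],[-3.5,20,0,0,0,0],[-4.2,24,0,0,0,0],[-4.9,28,0,0,0,0],[-5.4,32,0,0,0,0]],
  ],
)

```text
clock: 1.43
tool_pos: [0.5002, -0.0399, 0.2506]
orientation: [180.0, 0.0, 171.7]
force: [1.5, 0.4, -0.5]
opening: 0.0307
gripper_force: 0.0
```

Run:
```python
from h import *
o=ctrl.get_obs();print(o['clock'],o['joint_pos'].round(1),o['tool_pos'],o['orientation'].round(2),o['opening'])
print(plan((.5387,.2771,.15),(180,0,171.6)))
t=load('top0');g=cv2.cvtColor(t['img'],cv2.COLOR_RGB2GRAY)
b=cv2.resize(g[200:246,214:262],None,fx=8,fy=8,interpolation=cv2.INTER_CUBIC)
for a,z in((b,0),):
  for rr in((60,140),):
    c=cv2.HoughCircles(cv2.GaussianBlur(a,(9,9),2),cv2.HOUGH_GRADIENT,1,4,param1=80,param2=25,minRadius=75,maxRadius=130)
    if c is not None:
      for q in c[0][:8]: print(q, ((q[:2]+.5)/8-.5+[214,200]).round(2), 'mm dia', q[2]/4/430.9*1460)
c=cv2.resize(g[180:224,298:342],None,fx=8,fy=8,interpolation=cv2.INTER_CUBIC)
k=cv2.HoughCircles(cv2.GaussianBlur(c,(9,9),2),cv2.HOUGH_GRADIENT,1,4,param1=60,param2=20,minRadius=50,maxRadius=115)
for q in k[0][:6]:
    u=(q[:2]+.5)/8-.5+[298,180]; print('cover',u.round(2),q[2]/4/430.9*1510,ray(t,u,.085)[:2],ray(t,u,.04)[:2])
v=np.hstack([b[:352,:352],c]); cv2.imwrite('pics/c1.png',v)
```

```text
1.4333 [  17.9    3.1  -18.5   -0.   -68.4 -116.2] [ 0.50023588 -0.03987935  0.25055647] [179.99   0.   171.66] 0.0307452732858914
(array([ 0.79, 31.92, 10.06]), array([0. , 0. , 0.1]))
cover [320.62 201.12] 85.241936 [ 0.51098248 -0.25916657] [ 0.51426529 -0.26548192]
cover [320.25 201.5 ] 88.65862 [ 0.50972065 -0.25781638] [ 0.51296526 -0.26409087]
cover [320.5  200.62] 82.61372 [ 0.51272876 -0.2588062 ] [ 0.51606442 -0.26511065]
cover [319.62 201.38] 82.52611 [ 0.51021747 -0.2556737 ] [ 0.51347712 -0.26188333]
cover [320.88 201.62] 82.3509 [ 0.50922386 -0.25995895] [ 0.51245343 -0.26629829]
cover [321.38 201.88] 91.9001 [ 0.50830657 -0.2616513 ] [ 0.51150838 -0.26804187]
```

View pics/c1.png

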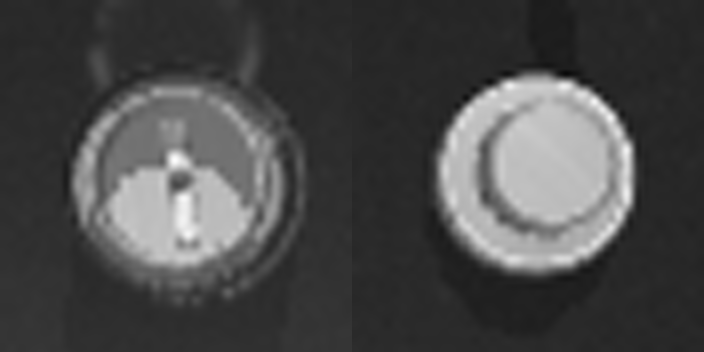

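The crop shows the bowl and collar centred near (236.1,221.9) in the full top image, which gives grinder ≈ (0.4465, 0.033). The cover centre is near (320.5,201.1), giving ≈ (0.515, -0.2645), and the side view agrees. Next I move over the dish handle.

Call:
send_rows(
  plan=[
    [[0.1,4,0.5,0,0,0],[0.2,8,2,0,0,0],[0.3,12,3,0,0,0],[0.4,16,4,0,0,0],[0.5,20,5,0,0,0],[0.6,24,6,0,0,0],[0.7,28,7,0,0,0],[0.8,31.9,8,0,0,0]],
  ],
)

```text
clock: 2.1
tool_pos: [0.5382, 0.2769, 0.1698]
orientation: [-180.0, -0.0, 171.7]
force: [1.5, 0.5, 0.1]
opening: 0.0306
gripper_force: 0.0
```

Call:
send_rows(
  plan=[
    [[0,0,2,0,0,0],[0,0,5,0,0,0],[0,0,8,0,0,0],[0,0,10,0,0,0],[0,0,11,0,0,0],[0,0,11,0,0,0]],
  ],
)

```text
clock: 2.6
tool_pos: [0.5372, 0.2737, 0.0579]
orientation: [-179.8, -0.2, 171.6]
force: [-0.0, -0.2, -0.3]
opening: 0.0306
gripper_force: 0.0
```

Run:
```python
from h import *
o=ctrl.get_obs();print(o['clock'],o['joint_pos'].round(1),o['opening'])
print(plan((.5387,.2771,.007),(180,0,171.6)))
a=snap('side','s1');t=snap('top','t1')
A=cv2.resize(a['img'][220:350,150:300],None,fx=3,fy=3,interpolation=cv2.INTER_CUBIC)
B=cv2.resize(t['img'][165:250,120:206],None,fx=4,fy=4,interpolation=cv2.INTER_CUBIC)[:390,:340]
B=cv2.copyMakeBorder(B,0,390-B.shape[0],0,0,0)
cv2.imwrite('pics/c2.png',np.hstack([A,B])[...,::-1])
```

```text
2.6 [  45.5   23.   -20.1   -0.   -47.2 -143.9] 0.030556474442210328
(array([-0.11,  0.38,  5.09]), array([-0.2, -0.2,  0. ]))
```

View pics/c2.png

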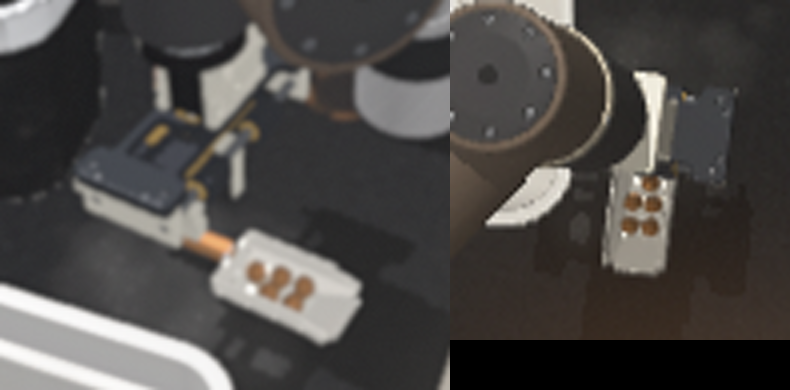

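The side crop shows the fingers either side of the wooden handle behind the trough, and the top crop agrees. All five nuts are in the dish. I'll lower and grip.

Call:
send_rows(
  plan=[
    [[-0.1,0.3,2,0,0,0],[-0.1,0.3,3.5,0,0,0],[-0.1,0.3,4.5,0,0,0],[-0.1,0.3,5.1,0,0,0],[-0.1,0.3,5.1,0,0,0]],
  ],
)

```text
clock: 3.12
tool_pos: [0.5399, 0.2775, 0.0094]
orientation: [-180.0, -0.0, 171.6]
force: [-0.1, -0.4, -0.1]
opening: 0.0312
gripper_force: 0.0
```

Call:
send_rows(
  plan=[
    [[0,0,0,0,0,0],[0,0,0,0,0,0],[0,0,0,0,0,0],[0,0,0,0,0,0],[0,0,0,0,0,0],[0,0,0,0,0,0]],
  ],
  fingers=0,
)

```text
clock: 3.62
tool_pos: [0.5404, 0.278, 0.0103]
orientation: [180.0, 0.1, 171.7]
force: [-0.8, -1.1, 4.9]
opening: 0.0125
gripper_force: 29.9
```

Call:
send_rows(
  plan=[
    [[0,0,-0.5,0,0,0],[0,0,-1.5,0,0,0],[0,0,-3,0,0,0],[0,0,-4.5,0,0,0],[0,0,-6,0,0,0],[0,0,-7,0,0,0],[0,0,-8,0,0,0],[0,0,-8,0,0,0]],
  ],
)

```text
clock: 4.28
tool_pos: [0.5409, 0.2783, 0.0919]
orientation: [179.9, 0.1, 171.7]
force: [0.0, 0.1, -0.8]
opening: 0.0129
gripper_force: 29.9
```

Run:
```python
from h import *
o=ctrl.get_obs();print(o['clock'],o['tool_pos'],o['orientation'],o['opening'],o['gripper_force'])
a=snap('side','s2');t=snap('top','t2')
A=cv2.resize(a['img'][200:330,170:320],None,fx=3,fy=3,interpolation=cv2.INTER_CUBIC)
cv2.imwrite('pics/c3.png',A[...,::-1])
```

```text
4.2833 [0.54085831 0.27833564 0.09191766] [1.79864901e+02 1.23121021e-01 1.71664496e+02] 0.012932739914198828 29.876368939876556
```

View pics/c3.png

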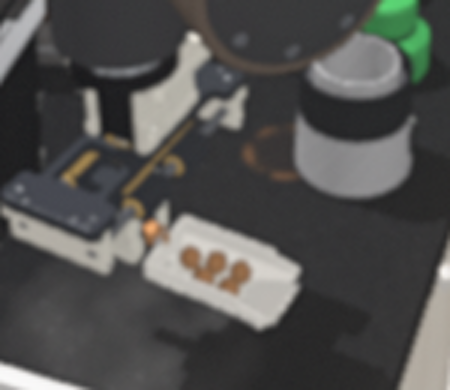

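The dish is held level with all the nuts in it. I'll raise it and carry it smoothly over the grinder.

Call:
send_rows(
  plan=[
    [[0,0,-1,0,0,0],[0,-0.5,-2.5,0,0,0],[-0.2,-1.5,-4.5,0,0,0],[-0.6,-3,-6.5,0,0,0],[-1.1,-5,-8,0,0,0],[-1.7,-7.2,-9,0,0,0],[-2.3,-9.6,-9.8,0,0,0],[-3.0,-12,-9.8,0,0,0]],
  ],
)

```text
clock: 5.05
tool_pos: [0.5527, 0.1539, 0.1894]
orientation: [179.9, 0.1, 171.7]
force: [0.4, 0.1, -2.5]
opening: 0.0126
gripper_force: 29.9
```

Call:
send_rows(
  plan=[
    [[-0.7,-2.4,0,0,0,0],[-1.5,-4.8,0,0,0,0],[-2.3,-7.1,0,0,0,0],[-3.1,-9.3,0,0,0,0],[-3.8,-11.3,0,0,0,0],[-4.3,-12.8,0,0,0,0],[-4.6,-13.4,0,0,0,0],[-4.7,-13.6,0,0,0,0]],
  ],
)

```text
clock: 5.72
tool_pos: [0.5789, 0.0121, 0.1872]
orientation: [-180.0, -0.1, 171.6]
force: [-0.9, 0.7, -1.4]
opening: 0.013
gripper_force: 29.9
```

Run:
```python
from h import *
o=ctrl.get_obs();print(o['clock'],o['joint_pos'].round(1),o['tool_pos'],o['orientation'],o['opening'],o['gripper_force'])
a=snap('side','s3');t=snap('top','t3')
A=cv2.resize(a['img'][130:290,210:360],None,fx=2.5,fy=2.5,interpolation=cv2.INTER_CUBIC)
B=cv2.resize(t['img'][160:260,180:280],None,fx=4,fy=4,interpolation=cv2.INTER_CUBIC)
cv2.imwrite('pics/c4.png',np.hstack([A,B])[...,::-1])
# lip check in world from tool pose, projected
Rm=R.from_euler('xyz',o['orientation'],degrees=True)
for n,v in(('lip',(.1225,0,.0008)),('lipL',(.1225,.028,.0008)),('lipR',(.1225,-.028,.0008))):
    p=Rm.apply(v)+o['tool_pos'];print(n,p.round(4),proj(t,p).round(1),proj(a,p).round(1))
```

```text
5.7167 [  20.5   13.3  -14.9   -0.   -61.9 -119. ] [0.57889347 0.0120576  0.18724877] [-1.79972779e+02 -5.34197249e-02  1.71557006e+02] 0.013001792939500878 29.87470507621765
lip [0.4577 0.03   0.1866] [235.7 217.9] [285.6 195.8]
lipL [0.4618 0.0577 0.1865] [227.  216.8] [280.8 201.1]
lipR [0.4536 0.0023 0.1866] [244.3 218.9] [290.3 190.7]
```

View pics/c4.png

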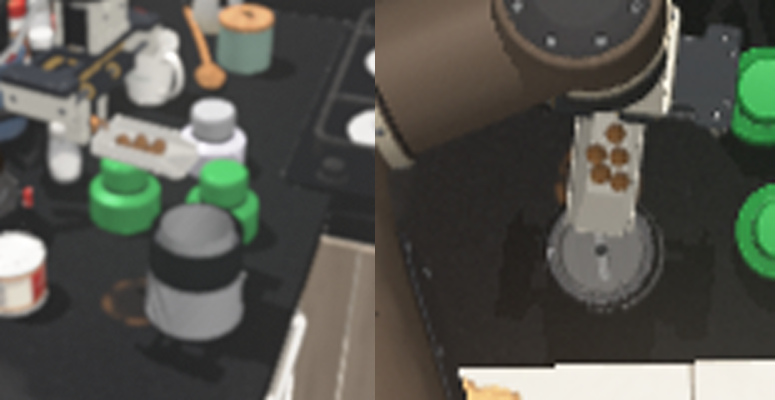

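The dish is over the grinder with its lip above the near part of the bowl, at crop (602,233) or about (236.7,218) in the full image, a few mm right of centre. I'll shift left 4 mm, lower, then tilt slowly about the lip.

Call:
send_rows(
  plan=[
    [[0,0.05,0.2,0,-0.5,0],[0,0.1,0.6,0,-1.5,0],[0.05,0.15,1.2,0,-3,0],[0.1,0.2,1.9,0,-5,0],[0.1,0.3,2.6,0,-7,0],[0.15,0.4,3.2,0,-9,0],[0.2,0.4,3.5,0,-10,0],[0.2,0.4,3.6,0,-10,0]],
  ],
)

```text
clock: 6.48
tool_pos: [0.5758, 0.0182, 0.1507]
orientation: [-180.0, 10.0, 171.8]
force: [-0.7, -0.1, -0.9]
opening: 0.0129
gripper_force: 29.9
```

Run:
```python
from h import *
o=ctrl.get_obs();Rm=R.from_euler('xyz',o['orientation'],degrees=True)
print(o['clock'],o['joint_pos'].round(1),o['orientation'],(Rm.apply((.1225,0,.0008))+o['tool_pos']).round(4),Rm.as_matrix().round(2).tolist())
```

```text
6.4833 [  24.9    9.3  -29.5    8.   -43.2 -128.6] [-179.97464271    9.96803848  171.75371095] [0.4565 0.0355 0.1287] [[-0.97, 0.14, 0.17], [0.14, 0.99, -0.03], [-0.17, -0.0, -0.98]]
```

Call:
send_rows(
  plan=[
    [[0.01,0,-0.43,0,-2,0],[0.03,0,-0.85,0,-4,0],[0.07,0,-1.28,0,-6,0],[0.12,0,-1.7,0,-8,0],[0.19,0,-2.13,0,-10,0],[0.27,0,-2.55,0,-12,0],[0.36,0,-2.96,0,-14,0],[0.47,0,-3.38,0,-16,0]],
  ],
)

```text
clock: 7.15
tool_pos: [0.5674, 0.0203, 0.1848]
orientation: [179.9, 26.1, 171.7]
force: [-0.2, -1.0, -0.9]
opening: 0.013
gripper_force: 29.9
```

Run:
```python
from h import *
o=ctrl.get_obs();Rm=R.from_euler('xyz',o['orientation'],degrees=True)
print(o['clock'],o['joint_pos'].round(1),o['orientation'],(Rm.apply((.1225,0,.0008))+o['tool_pos']).round(4))
a=snap('side','s4');t=snap('top','t4')
A=cv2.resize(a['img'][130:290,210:360],None,fx=2.5,fy=2.5,interpolation=cv2.INTER_CUBIC)
B=cv2.resize(t['img'][160:260,180:280],None,fx=4,fy=4,interpolation=cv2.INTER_CUBIC)
cv2.imwrite('pics/c5.png',np.hstack([A,B])[...,::-1])
```

```text
7.15 [  27.4   -1.4  -51.5   40.3  -23.3 -160.8] [179.94924533  26.11793263 171.71288077] [0.459  0.0361 0.1302]
```

View pics/c5.png

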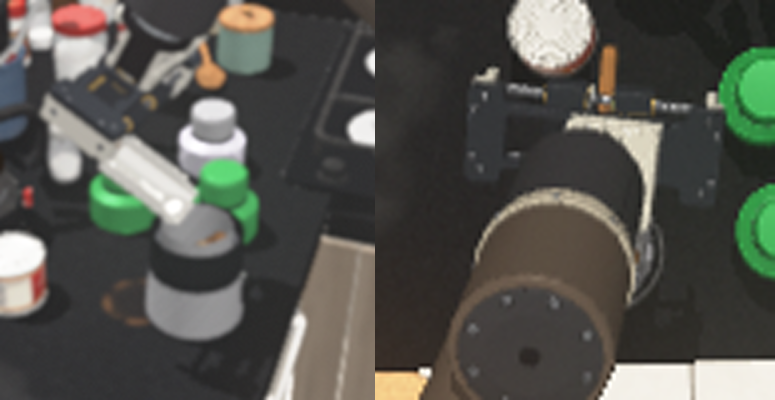

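The side crop shows the tilted dish white inside with no nuts left, and brown nuts in the bowl at crop (210,237). I'll tilt back and lift.

Call:
send_rows(
  plan=[
    [[0,0,0,0,0,0],[0,0,0,0,0,0],[0.03,0,0.6,0,3,0],[0.07,0,1.1,0,6,0],[0.19,0,1.9,0,10,0],[0.36,0,2.6,0,14,0],[0.5,0,3.0,0,17,0],[0.5,0,3.0,0,17,0]],
  ],
)

```text
clock: 7.92
tool_pos: [0.5785, 0.0196, 0.1542]
orientation: [179.9, 8.8, 171.6]
force: [0.7, 0.8, -0.7]
opening: 0.0128
gripper_force: 29.9
```

Run:
```python
from h import *
o=ctrl.get_obs();print(o['clock'],o['joint_pos'].round(1))
print(plan((.57,.10,.2),(180,0,171.6)),plan((.57,.15,.2),(180,0,171.6)))
```

```text
7.9167 [  24.4    9.9  -27.4    6.6  -45.4 -127.1]
(array([ 1.29,  7.84, -4.82]), array([0.1, 8.8, 0.1])) (array([ 2.01, 12.79, -4.93]), array([0.1, 8.8, 0.1]))
```

Call:
send_rows(
  plan=[
    [[0,0,-1.5,0,3,0],[0,0,-4,0,6,0],[0.2,1,-4.9,0,8.8,0],[0.6,4,-4.9,0,8.8,0],[1.1,7,-4.9,0,8.8,0],[1.6,10,-4.9,0,8.8,0],[2,12.8,-4.9,0,8.8,0],[2,12.8,-4.9,0,8.8,0]],
  ],
)

```text
clock: 8.58
tool_pos: [0.5675, 0.1529, 0.1997]
orientation: [179.9, 0.2, 171.8]
force: [0.5, -0.5, -1.5]
opening: 0.0126
gripper_force: 29.9
```

Run:
```python
from h import *
o=ctrl.get_obs();print(o['clock'],o['joint_pos'].round(1))
print(plan((.5405,.278,.08),(180,0,171.6)))
a=snap('side','s5');t=snap('top','t5')
A=cv2.resize(a['img'][150:310,210:360],None,fx=2.5,fy=2.5,interpolation=cv2.INTER_CUBIC)
B=cv2.resize(t['img'][165:265,180:280],None,fx=4,fy=4,interpolation=cv2.INTER_CUBIC)
cv2.imwrite('pics/c6.png',np.hstack([A,B])[...,::-1])
```

```text
8.5833 [ 3.420e+01  1.330e+01 -1.320e+01  1.000e-01 -6.330e+01 -1.324e+02]
(array([ 4.5 , 11.98, 11.97]), array([0.1, 0.2, 0.2]))
```

View pics/c6.png

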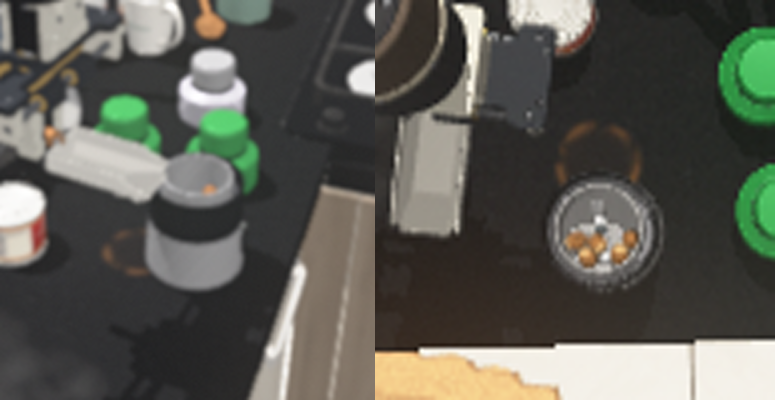

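The dish is empty, and five nuts show in the bowl (crop around (575–630, 237–257)). Now I set the dish back down.

Call:
send_rows(
  plan=[
    [[0.6,2.5,0,0,0,0],[1.5,5.5,2,0,0,0],[2.5,8.5,5,0,0,0],[3.5,10.5,8,0,0,0],[4.5,12,10.5,0,0,0],[4.5,12,12,0,0,0],[4.5,12,12,0,0,0]],
  ],
)

```text
clock: 9.27
tool_pos: [0.5383, 0.2723, 0.0762]
orientation: [-179.7, -0.0, 171.7]
force: [-0.6, -0.7, -0.8]
opening: 0.0127
gripper_force: 29.9
```

Call:
send_rows(
  plan=[
    [[0,0,3,0,0,0],[0,0,5,0,0,0],[0,0,6,0,0,0],[0,0,6.4,0,0,0],[0,0,6.7,0,0,0],[0,0,6.8,0,0,0],[0,0,6.8,0,0,0]],
  ],
)

```text
clock: 9.85
tool_pos: [0.5415, 0.2737, 0.0131]
orientation: [179.9, 0.3, 171.6]
force: [-0.3, 0.1, -0.2]
opening: 0.0123
gripper_force: 29.9
```

Run:
```python
from h import *
o=ctrl.get_obs();print(o['clock'],o['tool_pos'],o['orientation'],o['force'])
print(plan((.5405,.278,.0103),(180,0,171.6)))
# grinder centre refine: radial-edge centroid of bowl/collar region vs dark surround
t=load('t5');g=cv2.cvtColor(t['img'],cv2.COLOR_RGB2GRAY)
b=cv2.resize(g[198:248,212:262],None,fx=8,fy=8,interpolation=cv2.INTER_CUBIC)
for th in(60,75,90,110):
    m=(b>th).astype(np.uint8);c=max(cv2.findContours(m,cv2.RETR_EXTERNAL,cv2.CHAIN_APPROX_NONE)[0],key=cv2.contourArea);h=cv2.convexHull(c)
    e=cv2.fitEllipse(h);u=(np.array(e[0])+.5)/8-.5+[212,198];print(th,u.round(2),(np.array(e[1])/8/430.9*1460).round(1),ray(t,u,.11)[:2].round(4))
```

```text
9.85 [0.54151197 0.27374618 0.01310987] [179.92806726   0.26668725 171.63970923] [-0.30301293  0.05140302 -0.19298236]
(array([0.16, 0.41, 0.28]), array([0.1, 0.3, 0. ]))
60 [237.78 221.44] [ 97.  114.3] [0.4484 0.0277]
75 [236.35 222.28] [88.8 93.5] [0.4457 0.0327]
90 [236.14 222.54] [86.9 87.5] [0.4449 0.0334]
110 [236.21 221.87] [78.4 86. ] [0.4471 0.0331]
```

Call:
send_rows(
  plan=[
    [[0,0,0.1,0,0.2,0],[0,0,0.2,0,0.2,0],[0,0,0.3,0,0.2,0],[0,0,0.3,0,0.2,0]],
  ],
)

```text
clock: 10.18
tool_pos: [0.5415, 0.2739, 0.0102]
orientation: [179.9, 0.1, 171.7]
force: [-1.1, -0.2, 6.5]
opening: 0.0126
gripper_force: 29.9
```

Call:
send_rows(
  plan=[
    [[0,0,0,0,0,0],[0,0,0,0,0,0],[0,0,0,0,0,0],[0,0,0,0,0,0]],
  ],
  fingers=0.35,
)

```text
clock: 10.52
tool_pos: [0.5408, 0.2735, 0.0089]
orientation: [-180.0, -0.0, 171.7]
force: [-0.6, 0.1, -0.3]
opening: 0.0295
gripper_force: 0.0
```

Call:
send_rows(
  plan=[
    [[0,0,-0.5,0,0,0],[0,0,-2,0,0,0],[0,0,-5,0,0,0],[0,0,-9,0,0,0],[0,0,-13,0,0,0],[0,0,-17,0,0,0],[0,0,-20,0,0,0],[0,0,-21,0,0,0]],
  ],
)

```text
clock: 11.18
tool_pos: [0.5427, 0.2746, 0.2255]
orientation: [179.7, 0.4, 171.7]
force: [-0.1, 0.3, 0.3]
opening: 0.0308
gripper_force: 0.0
```

Run:
```python
from h import *
o=ctrl.get_obs();print(o['clock'],o['tool_pos'],o['orientation'],o['joint_pos'].round(1))
for P in((.54,-.02,.24),(.515,-.2645,.24)): print(plan(P,(180,0,171.6)))
a=snap('side','s6');S=cv2.cvtColor(a['img'],cv2.COLOR_RGB2HSV).astype(int)
def big(m,box):
    x0,y0,x1,y1=box;k=np.zeros(m.shape,np.uint8);k[y0:y1,x0:x1]=m[y0:y1,x0:x1]
    n,l,st,c=cv2.connectedComponentsWithStats(k);i=1+np.argmax(st[1:,4]);return np.argwhere(l==i)[:,::-1].astype(np.float32),c[i]
p,c=big((S[...,1]<60)&(S[...,2]>110),(215,285,275,340)); w=np.array([ray(a,q,.022)[:2] for q in p]).astype(np.float32); print('side trough',cv2.minAreaRect(w))
```

```text
11.1833 [0.54269709 0.27456835 0.22547071] [179.67290977   0.35292737 171.6851494 ] [ 4.530e+01  1.410e+01 -8.700e+00  1.000e-01 -6.680e+01 -1.436e+02]
(array([ -4.  , -29.18,  -1.59]), array([0.3, 0.4, 0.1]))
(array([ -5.06, -53.73,  -1.73]), array([0.3, 0.4, 0.1]))
side trough ((0.46915438771247864, 0.28392860293388367), (0.07237651944160461, 0.1158423200249672), 80.59981536865234)
```

Call:
send_rows(
  plan=[
    [[-0.4,-4,-0.5,0,0.4,0],[-0.8,-8,-1,0,0.4,0],[-1.2,-12,-1.5,0,0.4,0],[-1.6,-16,-1.6,0,0.4,0],[-2.0,-20,-1.6,0,0.4,0],[-2.4,-24,-1.6,0,0.4,0],[-3,-28,-1.6,0,0.4,0],[-3.4,-32,-1.6,0,0.4,0]],
  ],
  fingers=1,
)

```text
clock: 11.9
tool_pos: [0.5272, -0.0499, 0.2346]
orientation: [180.0, -0.4, 171.7]
force: [2.0, 0.3, 0.7]
opening: 0.0786
gripper_force: 0.0
```

Call:
send_rows(
  plan=[
    [[-0.4,-4,0,0,0,0],[-0.8,-8,0,0,0,0],[-1.2,-12,0,0,0,0],[-1.5,-16,0,0,0,0],[-1.6,-19,0,0,0,0],[-1.7,-21,0,0,0,0],[-1.7,-21.7,0,0,0,0],[-1.7,-21.7,0,0,0,0]],
  ],
)

```text
clock: 12.57
tool_pos: [0.5125, -0.2665, 0.2339]
orientation: [180.0, -0.5, 171.5]
force: [-0.2, 0.1, -0.9]
opening: 0.088
gripper_force: 0.0
```

Run:
```python
from h import *
o=ctrl.get_obs();print(o['clock'],o['tool_pos'],o['orientation'],o['joint_pos'].round(1),o['opening'])
print(plan((.515,-.2645,.05),(180,0,171.6)))
```

```text
12.5667 [ 0.51245332 -0.26652054  0.23390778] [179.99060771  -0.49165979 171.50217127] [ -8.1  11.5 -10.9  -0.  -68.1 -90.4] 0.08796914636619904
(array([-0.38,  0.23, 18.39]), array([ 0. , -0.5, -0.1]))
```

Call:
send_rows(
  plan=[
    [[-0.1,0.1,2,0,-0.5,0],[-0.2,0.2,5,0,-0.5,0],[-0.3,0.2,8,0,-0.5,0],[-0.3,0.2,11,0,-0.5,0],[-0.3,0.2,12.5,0,-0.5,0],[-0.3,0.2,13,0,-0.5,0],[-0.3,0.2,13,0,-0.5,0],[-0.3,0.2,13,0,-0.5,0]],
  ],
)

```text
clock: 13.23
tool_pos: [0.5164, -0.263, 0.1057]
orientation: [-180.0, 0.1, 171.7]
force: [0.3, 0.3, 0.5]
opening: 0.0875
gripper_force: 0.0
```

Run:
```python
from h import *
o=ctrl.get_obs();print(o['clock'],o['tool_pos'],o['orientation'],o['opening'])
print(plan((.515,-.2645,.05),(180,0,171.6)))
a=snap('side','s7')
A=cv2.resize(a['img'][110:230,240:370],None,fx=4.5,fy=4.5,interpolation=cv2.INTER_CUBIC)
cv2.imwrite('pics/c7.png',A[...,::-1])
```

```text
13.2333 [ 0.51638086 -0.26302283  0.10566899] [-1.79983359e+02  1.41838341e-01  1.71714806e+02] 0.08752266070458019
(array([ 0.13, -0.16,  5.57]), array([-0. ,  0.1,  0.1]))
```

View pics/c7.png

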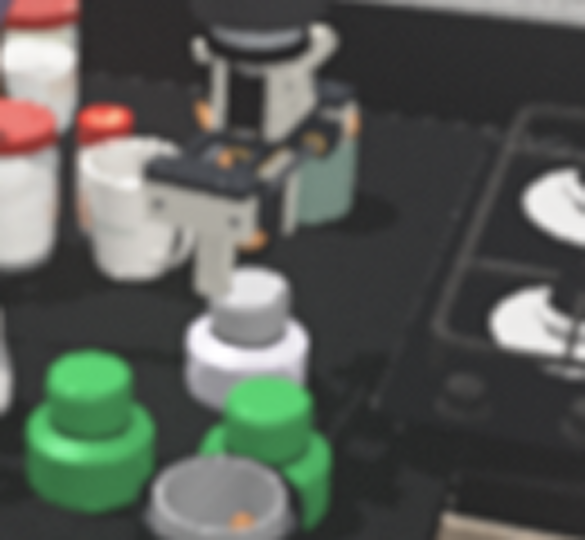

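The side crop shows the fingers above the cover's crown, whose top is at crop (253,288), straddling it as planned. That was my tenth picture, so the rest goes by numbers.

Call:
send_rows(
  plan=[
    [[0.1,-0.1,1.5,0,0,0],[0.1,-0.1,3,0,0,0],[0.1,-0.1,4.5,0,0,0],[0.1,-0.1,5.3,0,0,0],[0.1,-0.1,5.6,0,0,0],[0.1,-0.1,5.6,0,0,0]],
  ],
)

```text
clock: 13.78
tool_pos: [0.5148, -0.2644, 0.0492]
orientation: [-180.0, 0.1, 171.7]
force: [-0.9, -0.3, -0.2]
opening: 0.0874
gripper_force: 0.0
```

Call:
send_rows(
  plan=[
    [[0,0,0,0,0,0],[0,0,0,0,0,0],[0,0,0,0,0,0],[0,0,0,0,0,0],[0,0,0,0,0,0],[0,0,0,0,0,0]],
  ],
  fingers=0,
)

```text
clock: 14.28
tool_pos: [0.515, -0.2647, 0.0494]
orientation: [-180.0, 0.2, 171.7]
force: [0.1, -0.8, 4.3]
opening: 0.0571
gripper_force: 30.0
```

Call:
send_rows(
  plan=[
    [[0,0,-1,0,0,0],[0,0,-4,0,0,0],[0,0,-7,0,0,0],[0,0,-10,0,0,0],[0,0,-13,0,0,0],[0,0,-15,0,0,0],[0,0,-16,0,0,0],[0,0,-16,0,0,0]],
  ],
)

```text
clock: 14.95
tool_pos: [0.5153, -0.2646, 0.2115]
orientation: [-180.0, 0.3, 171.7]
force: [-0.7, -0.2, -1.9]
opening: 0.0571
gripper_force: 30.0
```

Run:
```python
from h import *
o=ctrl.get_obs();print(o['clock'],o['tool_pos'],o['orientation'],o['opening'])
print(plan((.4457,.033,.21),(180,0,171.6)))
```

```text
14.95 [ 0.51525184 -0.2645593   0.21154157] [-179.99070763    0.3419768   171.65748476] 0.057129850582470325
(array([11.2 , 28.43,  0.08]), array([-0. ,  0.3,  0.1]))
```

Call:
send_rows(
  plan=[
    [[1.4,3.5,0,0,0.1,0],[2.8,7,0,0,0.3,0],[4.2,10.5,0,0,0.3,0],[5.6,14,0,0,0.3,0],[7,17.5,0,0,0.3,0],[8.4,21,0,0,0.3,0],[9.8,24.5,0,0,0.3,0],[10.6,27,0,0,0.3,0]],
  ],
)

```text
clock: 15.62
tool_pos: [0.4464, 0.02, 0.2071]
orientation: [-180.0, -0.3, 171.7]
force: [0.3, -0.0, -1.2]
opening: 0.0571
gripper_force: 30.0
```

Call:
send_rows(
  plan=[
    [[0.3,0.8,0,0,0,0],[0.5,1.2,0,0,0,0],[0.6,1.4,0,0,0,0],[0.6,1.4,0,0,0,0]],
  ],
)

```text
clock: 15.95
tool_pos: [0.4443, 0.0325, 0.2079]
orientation: [-180.0, -0.3, 171.6]
force: [-0.2, 0.3, -1.8]
opening: 0.0577
gripper_force: 30.0
```

Run:
```python
from h import *
o=ctrl.get_obs();print(o['clock'],o['tool_pos'],o['orientation'],o['opening'],o['joint_pos'].round(1))
print(plan((.4457,.033,.155),(180,0,171.6)))
a=snap('side','s8');g=cv2.cvtColor(a['img'],cv2.COLOR_RGB2GRAY).astype(int)
for P in((*o['tool_pos'][:2],.162),(*o['tool_pos'][:2],.198),(.4457,.033,.118),(.4457,.033,.03),(.4457,.033,.09)):print(np.round(P,3),proj(a,P).round(1))
for v in list(range(180,262,4)): print(v,' '.join('%d'%x for x in g[v,258:318]))
```

```text
15.95 [0.44434125 0.03250569 0.20792867] [-179.95364003   -0.27564417  171.64377747] 0.05770847842135053 [ 2.960e+01 -7.000e-01 -2.810e+01 -1.000e-01 -6.280e+01 -1.278e+02]
(array([-0.15,  0.07,  5.29]), array([-0. , -0.3,  0. ]))
[0.444 0.033 0.162] [290.1 205.3]
[0.444 0.033 0.198] [290.6 193.4]
[0.446 0.033 0.118] [289.  219.3]
[0.446 0.033 0.03 ] [287.9 245.5]
[0.446 0.033 0.09 ] [288.6 227.9]
180 57 61 76 94 109 121 132 142 153 162 165 168 172 175 175 175 175 175 174 174 174 174 173 173 174 173 165 143 121 127 152 171 178 179 161 129 107 110 124 137 142 143 146 146 136 105 72 57 56 57 58 58 57 57 56 56 57 56 56 57
184 59 59 59 59 59 59 59 58 58 57 58 58 57 60 62 67 75 83 93 107 128 152 167 171 172 172 173 174 175 174 175 176 181 180 170 163 162 162 160 160 159 156 153 146 132 105 72 57 57 58 58 58 57 57 58 57 57 57 56 55
188 114 120 121 116 104 93 84 72 57 49 48 49 48 49 47 46 56 90 143 193 213 197 173 166 166 166 168 169 174 178 170 151 137 140 145 146 147 147 148 147 148 148 145 144 150 164 163 131 87 59 55 55 57 58 59 57 56 56 57 57
192 168 167 167 167 168 168 168 167 165 149
[... 3180 characters left out ...]
0 123 90 56 47 50 53 54 55 54 54 55 55 55
252 58 57 58 57 58 57 57 56 56 75 111 140 147 144 141 141 141 141 140 139 138 138 137 137 137 137 138 139 141 141 142 143 143 145 147 148 147 146 147 147 147 146 146 145 144 143 141 134 113 76 48 42 43 43 43 42 43 45 45 46
256 62 61 61 64 64 63 62 63 60 62 77 107 133 143 144 143 142 140 140 139 137 136 135 136 137 138 138 140 140 142 144 145 146 144 145 146 147 147 147 147 146 146 145 145 143 142 138 124 93 59 42 43 42 43 42 44 42 42 43 42
260 54 56 58 61 63 65 66 66 63 62 59 56 57 70 93 116 130 136 139 139 137 136 135 136 136 137 140 142 143 143 143 144 146 146 146 147 146 146 146 147 147 146 145 142 129 106 77 55 43 42 42 43 42 44 43 43 43 44 44 43
```

Call:
send_rows(
  plan=[
    [[-0.1,0.05,0.5,0,-0.3,0],[-0.2,0.1,1.3,0,-0.3,0],[-0.3,0.1,2.2,0,-0.3,0],[-0.3,0.1,3,0,-0.3,0],[-0.3,0.1,3.5,0,-0.3,0],[-0.3,0.1,3.8,0,-0.3,0],[-0.3,0.1,3.8,0,-0.3,0],[-0.3,0.1,3.8,0,-0.3,0]],
  ],
)

```text
clock: 16.67
tool_pos: [0.4478, 0.0334, 0.1706]
orientation: [-180.0, 0.1, 171.7]
force: [-0.4, -0.5, -1.3]
opening: 0.0571
gripper_force: 30.0
```

Run:
```python
from h import *
o=ctrl.get_obs();print(o['clock'],o['tool_pos'],o['orientation'],o['force'].round(1),o['moment'].round(2))
print(plan((.4475,.033,.150),(180,0,171.6)))
a=snap('side','s9');g=cv2.cvtColor(a['img'],cv2.COLOR_RGB2GRAY).astype(int)
z=o['tool_pos'][2]-.0494
for P in((*o['tool_pos'][:2],z),(*o['tool_pos'][:2],z+.036),(.4475,.033,.118),(.4475,.033,.03)):print(np.round(P,3),proj(a,P).round(1))
def edges(v,th,lo,hi):
    r=g[v];c=288
    l=next(u for u in range(c-8,lo,-1) if r[u]<th);h=next(u for u in range(c+8,hi) if r[u]<th)
    l+= (th-r[l])/(r[l+1]-r[l]);h-=(th-r[h])/(r[h-1]-r[h]);return round(l,2),round(h,2),round((l+h)/2,2)
for v in range(198,222,2):
    print(v,edges(v,150,258,325))
for v in range(247,259,2): print(v,edges(v,100,258,320))
```

```text
16.6667 [0.44778675 0.03340501 0.17060772] [-1.79981788e+02  9.01460033e-02  1.71653753e+02] [-0.4 -0.5 -1.3] [ 0.01 -0.04 -0.02]
(array([ 0.03, -0.04,  2.06]), array([-0. ,  0.1,  0.1]))
[0.448 0.033 0.121] [288.2 218.3]
[0.448 0.033 0.157] [288.6 206.8]
[0.448 0.033 0.118] [288.3 219.2]
[0.448 0.033 0.03 ] [287.3 245.4]
198 (np.float64(277.38), np.float64(297.0), np.float64(287.19))
200 (np.float64(274.41), np.float64(299.0), np.float64(286.7))
202 (np.float64(272.39), np.float64(293.0), np.float64(282.7))
204 (np.float64(270.95), np.float64(294.0), np.float64(282.47))
206 (np.float64(270.6), np.float64(293.33), np.float64(281.97))
208 (np.float64(271.05), np.float64(296.18), np.float64(283.62))
210 (np.float64(271.96), np.float64(305.82), np.float64(288.89))
212 (np.float64(272.42), np.float64(305.39), np.float64(288.9))
214 (np.float64(272.52), np.float64(305.89), np.float64(289.21))
216 (np.float64(272.65), np.float64(305.8), np.float64(289.23))
218 (np.float64(272.94), np.float64(304.24), np.float64(288.59))
220 (np.float64(273.57), np.float64(303.41), np.float64(288.49))
247 (np.float64(267.81), np.float64(305.68), np.float64(286.74))
249 (np.float64(267.7), np.float64(305.67), np.float64(286.68))
251 (np.float64(267.67), np.float64(306.16), np.float64(286.91))
253 (np.float64(267.8), np.float64(306.38), np.float64(287.09))
255 (np.float64(268.3), np.float64(306.11), np.float64(287.2))
257 (np.float64(269.33), np.float64(305.45), np.float64(287.39))
```

Call:
send_rows(
  plan=[
    [[-0.05,0,0.15,0,0,0],[-0.05,0,0.3,0,0,0],[-0.05,0,0.45,0,0,0],[-0.05,0,0.6,0,0,0],[-0.05,0,0.6,0,0,0]],
  ],
)

```text
clock: 17.13
tool_pos: [0.448, 0.0333, 0.1644]
orientation: [-180.0, 0.1, 171.6]
force: [-0.0, -0.0, -1.1]
opening: 0.0572
gripper_force: 30.0
```

Call:
send_rows(
  plan=[
    [[0,0,0.15,0,0,0],[0,0,0.3,0,0,0],[0,0,0.45,0,0,0],[0,0,0.6,0,0,0],[0,0,0.6,0,0,0]],
  ],
)

```text
clock: 17.55
tool_pos: [0.448, 0.0333, 0.1583]
orientation: [-180.0, 0.1, 171.6]
force: [-0.7, 0.8, -1.4]
opening: 0.0572
gripper_force: 30.0
```

Run:
```python
from h import *
o=ctrl.get_obs();print(o['clock'],o['tool_pos'],o['orientation'],o['force'].round(1),o['moment'].round(2))
```

```text
17.55 [0.4480354  0.03329852 0.15828974] [-1.79982875e+02  6.99978134e-02  1.71644189e+02] [-0.7  0.8 -1.4] [-0.03 -0.03  0.02]
```

There is no contact, so the skirt is over the bowl and inside the collar. I'll keep going down.

Call:
send_rows(
  plan=[
    [[0,0,0.2,0,0,0],[0,0,0.4,0,0,0],[0,0,0.6,0,0,0],[0,0,0.8,0,0,0],[0,0,1.0,0,0,0],[0,0,1.2,0,0,0],[0,0,1.2,0,0,0]],
  ],
)

```text
clock: 18.13
tool_pos: [0.448, 0.0333, 0.1462]
orientation: [-180.0, 0.1, 171.6]
force: [-0.5, -0.0, -2.3]
opening: 0.0573
gripper_force: 30.0
```

Call:
send_rows(
  plan=[
    [[0,0,0.1,0,0,0],[0,0,0.2,0,0,0],[0,0,0.3,0,0,0],[0,0,0.4,0,0,0],[0,0,0.4,0,0,0]],
  ],
)

```text
clock: 18.55
tool_pos: [0.4485, 0.0334, 0.143]
orientation: [180.0, 0.1, 171.7]
force: [-2.5, 0.1, 5.5]
opening: 0.0573
gripper_force: 30.0
```

Call:
send_rows(
  plan=[
    [[0,0,0.1,0,0,0],[0,0,0.2,0,0,0],[0,0,0.3,0,0,0],[0,0,0.4,0,0,0],[0,0,0.5,0,0,0],[0,0,0.5,0,0,0]],
  ],
)

```text
clock: 19.05
tool_pos: [0.4486, 0.0334, 0.1384]
orientation: [180.0, 0.2, 171.7]
force: [-2.7, -0.7, 10.7]
opening: 0.0572
gripper_force: 30.0
```

Call:
send_rows(
  plan=[
    [[0,0,0.1,0,0,0],[0,0,0.2,0,0,0],[0,0,0.2,0,0,0],[0,0,0.2,0,0,0]],
  ],
)

```text
clock: 19.38
tool_pos: [0.4488, 0.0334, 0.1372]
orientation: [180.0, 0.2, 171.7]
force: [-6.0, -0.0, 16.8]
opening: 0.0573
gripper_force: 30.0
```

Call:
send_rows(
  plan=[
    [[0.05,0,0,0,0,0],[0.1,0,0,0,0,0],[0.1,0,0,0,0,0],[0.1,0,0,0,0,0],[0.1,0,0,0,0,0],[0.1,0,0,0,0,0]],
  ],
)

```text
clock: 19.88
tool_pos: [0.4485, 0.0335, 0.1373]
orientation: [180.0, 0.3, 171.7]
force: [-2.7, -1.7, 13.0]
opening: 0.0574
gripper_force: 30.0
```

Run:
```python
from h import *
a=snap('side','s10');g=cv2.cvtColor(a['img'],cv2.COLOR_RGB2GRAY).astype(int)
o=ctrl.get_obs();print(o['clock'],o['tool_pos'],o['orientation'],o['force'].round(1),o['moment'].round(2),o['gripper_force'])
# dish check: same side trough rectangle as before
S=cv2.cvtColor(a['img'],cv2.COLOR_RGB2HSV).astype(int);k=np.zeros(S.shape[:2],np.uint8);k[285:340,215:275]=((S[...,1]<60)&(S[...,2]>110))[285:340,215:275]
p=np.argwhere(k)[:,::-1];print(cv2.minAreaRect(np.array([ray(a,q,.022)[:2] for q in p],np.float32)))
```

```text
19.9333 [0.44848962 0.03345944 0.13726638] [179.98513906   0.25241402 171.69483123] [-2.8 -1.7 12.5] [-0.79  1.01 -0.05] 30.004316063714214
((0.46772193908691406, 0.2950580418109894), (0.11517331004142761, 0.12695273756980896), 16.14262580871582)
```

Call:
send_rows(
  plan=[
    [[0,0,0.05,0,0,0],[0,0,0.05,0,0,0],[0,0,0.05,0,0,0],[0,0,0.05,0,0,0],[0,0,0.05,0,0,0],[0,0,0.05,0,0,0]],
  ],
)

```text
clock: 20.43
tool_pos: [0.4486, 0.0334, 0.1372]
orientation: [180.0, 0.3, 171.7]
force: [-4.1, -1.6, 16.7]
opening: 0.0571
gripper_force: 30.0
```

Run:
```python
from h import *
o=ctrl.get_obs();print(o['clock'],o['tool_pos'],o['orientation'],o['force'].round(1))
print(ctrl.close_job())
```

```text
20.4333 [0.44860505 0.03344468 0.13719797] [179.98602105   0.27240094 171.70620942] [-4.1 -1.6 16.7]
the job is handed in; nothing more can be done
None
```

I handed the job in at 20.4 s with all five nuts in the bowl, the empty dish back on the worktop, and the cover still gripped and pressed to its stop at about 17 N; no verdict came back.

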